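Shut and latch the desk locker

ROBOT

A 7-joint arm with a two-finger parallel gripper is mounted at the origin on the work surface. World frame = base frame: x ahead of the robot, y to its left, z up, the work surface at z = 0. Lengths are in m, angles in rad, forces in N, time in s.
With the tool pointing down it reaches from about 0.4 to 0.85 m from the base axis. Payload 4.5 kg.
Tool frame: the origin (TCP) lies at the very end of the fingers, on their centre line; the grasp point (between the pads) lies 19 mm behind it (tcp_to_grasp is the z of the grasp point in the tool frame, in m); z points along the fingers, y is the line along which they close (so a half turn about z gives the same grasp; the last joint's range is limited). The gripper opens to 88 mm and grips with 3 to 60 N. Pads are 18 mm wide; open, the fingers measure 123 mm over their backs; the gripper's body (75 mm by 187 mm) begins 45 mm behind the grasp point.
Start: joints at [1.257, 0.689, -0.195, 1.565, 0.157, 0.902, -0.215], TCP at [0.213, -0.588, 0.239] pointing down, gripper open.
Joint ranges: [-3.01, 3.01], [-0.46, 2.08], [-1.47, 1.51], [0.13, 2.56], [-1, 4.14], [0.04, 2.09], [-2.66, 2.66]. Speed limits (rad/s): [2.57, 2.57, 3.14, 3.14, 3.14, 3.14, 3.14].

INTERFACE

Orientations are given as a unit quaternion [x, y, z, w].
In Python, from plant import * gives the robot as it stands. The module is installed in compiled form; this text tells all that it offers.
- The arm moves only by the shell command python3 -m jog 'ROWS' [OPENING] [FORCE]. ROWS is JSON, a list that holds one entry, the list of rows, each a list of 6 numbers: the shift along the tool's x, y, z in m, then the turn, a rotation vector about the tool's x, y, z in rad. In form: [[[dx, dy, dz, ax, ay, az], ...]]. A call has 1 to 12 rows; each row shifts and turns the commanded pose from where the row before left it, along the tool's axes as they then stand; what a row does not reach is not made up. A row lasts 1/8 s, in which the tool goes at most 62.5 mm and 10.7 degrees, less where a joint would pass 70% of its speed; a pose out of reach is approached as far as the arm can. A call with a gripper value outside its range is refused whole. OPENING is the finger opening in m, from 0 to 0.0881, set as the call begins (- or left out, the last holds). The fingers move at their own pace and stop on an object; FORCE is the grip in N (left out, the last holds). Time passes only in rows, so rows that do not move let the fingers close. It gives the time, the measured TCP pose, the force, the opening and the grip force at its end, in the units of the state.
- get_state(): the state, without advancing time (a new reading comes with each control period).
- snapshot(name): name is "side" or "top"; returns a dict with "frame" (384x512x3 uint8, red, green, blue), "mtx" (3x3 intrinsics, pixels), "D" ([k1, k2, p1, p2, k3] as OpenCV has them; the pictures are not rectified), "xyz" and "orientation" of the camera in the world. Camera axes: x right, y down, z forward; pixel columns grow to the right and rows downward; lengths in m; the calibration is good to about 2 mm. A picture is of the moment at which its call begins. There is no depth.
- finish_job(): hands the job in; it is judged then, once.
The state is a dict: "clock": time; "q": joint angles; "qd": joint speeds; "joint_torque": joint torques, N m; "tool_pos": TCP position; "eef_rot": TCP orientation; "contact_force": force on the tool from outside, world axes, zero at the start; "moment": the same for the moment, N m; "opening": opening from 0.0 (shut) to 1.0 (fully open); "finger_force": force on a finger pad.
Only numpy, scipy, OpenCV 4.12 (cv2) and the standard library are available. Lean on these libraries where they do the work, as an engineer would, in place of code of your own. Each camera call takes 0.05 s, during which the arm holds its last target. There are 200 camera calls.

TASK

The little plywood locker on the desk has been left ajar. Take its steel latch bar by the grip and lift it while the door still stands ajar, swing the door home against its sprung buffer with the bar held clear of the keeper's lip, and let the bar down fully into the keeper's notch so that the door stays shut when you let go. Feel your way: do not force the bar against the keeper, and leave the other things on the desk and on the locker where they are.

Things in the scene. Friction and masses are not known exactly. Their poses are not given: they have to be found in the camera images.
- locker: plywood locker, 240 deep (x) x 340 wide (y) x 240 mm high, fixed to the desk. Origin: centre of its underside; x points from its front to its back (the front, at x = -120 mm, faces the robot), y to the left seen from the robot, z up. The right 50 mm of the front is a fixed stile; the door fills the rest, flush with the front.
- door (a joint): hinge angle of the door, rad: 0 = flush with the locker's front, positive = open towards the robot, free with slight friction. It can be pushed past flush to -0.05. Below about 0.06 a sprung buffer behind the free edge pushes it open again (0.25 N per mm; some 2 to 6 N at the free edge near flush), so an unlatched door will not stay shut.
- hinge (a point): lower end of the door's upright hinge line, on the left: at x = -120, y = +153, z = 22 mm in the locker's frame. The point turns with the door: x square into the door, y along its face to the hinge (the door runs 271 mm to -y), z up. The door's top edge is 222 mm above the desk.
- latch (a joint): angle of the latch bar, rad: 0 = level, positive = free (right) end raised; from -0.07 (hanging on its staple) to 0.45; it falls by its own weight. It turns about a pin square to the door's face, 150 mm from the hinge line and 210 mm above the desk.
- bar: latch bar of flat steel, 8 mm thick (square to the door) x 20 mm high, about 0.25 kg. Origin: on the pin's axis at the door's face; x into the door, y along the bar. Its middle plane is 16 mm in front of the door's face; it reaches 155 mm from the pin, to the right (-y), past the door's free edge and in front of the stile.
- grip (a point): middle of the bar's turned grip: a round stem 14 mm thick and 34 mm long with a head 20 mm across and 8 mm long at its end, standing square out of the bar's front towards the robot. The point is at half the stem's length, 82 mm from the pin along the bar and 37 mm in front of the door's face. Axes as the bar's.
- keeper_plate: slotted plate on the stile that carries the keeper, a U-shaped steel hook, 22 mm wide (y), open at the top. Origin: in the stile's face, level with the notch's floor; x into the locker, y to the left, z up. A bar seated on the floor has latch within 0.04 of level. More than 20 N between bar and hook counts as forcing it.
- notch_mark (a point): nominal middle of the notch's floor, 16 mm in front of the plate's origin. The hook is clamped in slots at any depth: the true middle lies up to 8 mm nearer or deeper, and this is not reported. From back to front: back leg, 38 mm above the floor; notch, 11 mm wide; square lip, 5 mm thick, 13 mm high, no ramp. A bar raised to about 0.20 clears the lip yet still meets the back leg.
- books: two paperbacks on the locker's top, 105 x 150 x 37 mm in all; origin under their middle
- tape_measure: yellow tape measure on the locker's top, 55 x 30 x 45 mm; origin under its middle
- pen_pot: black pen pot with pens, 80 mm across, 100 mm high (160 with pens), right of the locker; origin under its middle
- flask: steel drinking flask, 68 mm across, 200 mm high, right of the locker; origin under its middle
- marker: highlighter lying on the desk before the locker, 125 mm long, 17 mm thick; origin under its middle
- mouse: black computer mouse, 100 x 60 x 30 mm; origin under its middle
- notebook: ring-bound notebook lying on the desk, 200 x 145 x 10 mm; origin under its middle
- power_bank: grey power bank left of the locker, 140 x 70 x 16 mm; origin under its middle

How it is judged:
On the way, in this order (a step that is already met when the one before it is completed fails the run):
1. the bar is lifted clear while the door is still ajar (value of joint latch above 0.1 rad and value of joint door above 0.045 rad), for 0.1 s.
2. the door is swung to with the bar still held up (value of joint latch above 0.07 rad and value of joint door below 0.038 rad), for 0.1 s.
At the end, for the whole second after the job is handed in: The door is shut (door below 0.038 rad) and the bar rests on the floor of the keeper's notch (latch between -0.05 and 0.045 rad), both at rest, so that the keeper's lip holds the door against its buffer (value of joint door below 0.038 rad and value of joint latch between -0.05 and 0.045 rad and velocity of joint door between -0.03 and 0.03 rad/s and velocity of joint latch between -0.05 and 0.05 rad/s); the robot touches nothing.
It fails at once if the bar is forced against the keeper (more than 20 N) (contact force between bar and keeper_plate above 20 N).
It fails at once if a thing on the locker or the desk is moved more than 30 mm (distance of any of books, tape_measure, pen_pot, flask, marker, mouse, notebook, power_bank from where it was at the start of the episode above 0.03 m).
It also fails if it takes over 45 s, if anything falls off the work surface, if the arm or the gripper's body presses on something with over 40 N, if the wrist force passes 120 N, or if a joint passes its speed limit or range.

## Working session

There is one attempt and no reset: what is moved stays moved. The work goes in short steps, Python scripts to look and compute and a shell command to move; the robot and the scene stay as the last step left them, time stands still between calls to the robot, and variables do not carry over. Pictures are saved under pics/ and viewed, at most 10 in all, crops included, and the job is handed in when it is done.

```bash
mkdir -p pics; python3 - <<'E'
from plant import *
import cv2,json
for n in("side","top"):
    s=snapshot(n); cv2.imwrite(f"pics/{n}0.png",s["frame"][:,:,::-1])
    print(n,s["mtx"],s["D"],s["xyz"],s["orientation"])
print(get_state())
E
```

```text
side [[396.21150521   0.         253.36809255]
 [  0.         396.21150521 193.67407479]
 [  0.           0.           1.        ]] [0.03027742 0.         0.         0.         0.        ] [0.07057428 0.52990231 0.90286043] [-0.32763837  0.87550279 -0.33201006  0.12616372]
top [[380.64862889   0.         259.47373399]
 [  0.         380.64862889 191.01009524]
 [  0.           0.           1.        ]] [-0.12709393  0.          0.          0.          0.        ] [0.41260479 0.03034332 1.1970508 ] [-0.69589385  0.71663598 -0.03263961  0.03315521]
{'clock': 0.1, 'q': array([ 1.25680986,  0.689881  , -0.19452657,  1.56625426,  0.15728994,
        0.90249682, -0.21512073]), 'qd': array([-0.00014658, -0.00257469, -0.00173001, -0.00305679,  0.00032904,
        0.00110487, -0.00018283]), 'joint_torque': array([-4.57604678e-03, -5.28506970e+01, -1.27167564e+00, -1.53838277e+01,
       -5.24763926e-02,  1.96380155e-03,  7.44197996e-05]), 'tool_pos': array([ 0.2127792 , -0.58705318,  0.23799853]), 'eef_rot': array([ 9.84913444e-01,  1.73045738e-01, -1.96988224e-04, -8.00794644e-04]), 'contact_force': array([-0.53323488, -0.5488934 ,  0.47372511]), 'moment': array([ 0.01422733, -0.02787267,  0.026263  ]), 'finger_force': 0.0, 'opening': 1.0016957011319747}
```

View pics/side0.png

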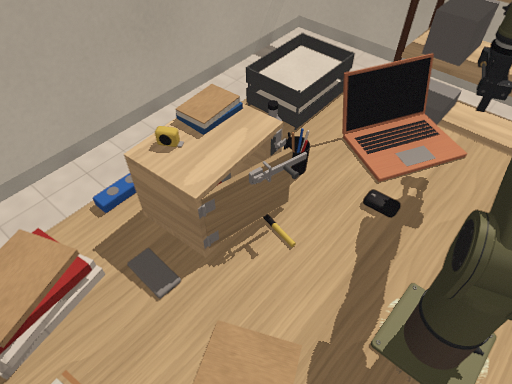

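View pics/top0.png

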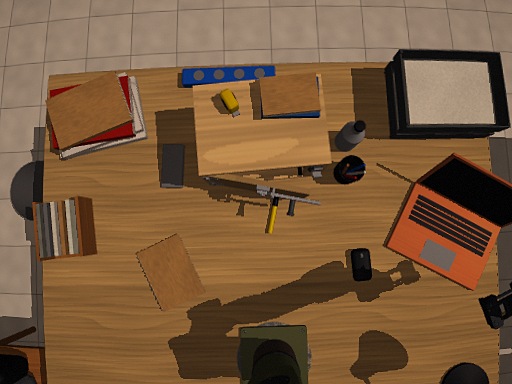

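The side view shows the locker with its door ajar and the bar running from about (252,177) to (307,155). In the top view the locker's front edge runs from (199,176) to (330,163), and the bar from (257,189) to (320,203). I'll enlarge both.

```bash
python3 - <<'E'
import cv2
a=cv2.imread("pics/top0.png")[150:225,190:340]; b=cv2.imread("pics/side0.png")[120:260,180:330]
cv2.imwrite("pics/topc.png",cv2.resize(a,None,fx=5,fy=5,interpolation=cv2.INTER_CUBIC))
cv2.imwrite("pics/sidec.png",cv2.resize(b,None,fx=4,fy=4,interpolation=cv2.INTER_CUBIC))
E
```

```text
(no output)
```

View pics/topc.png

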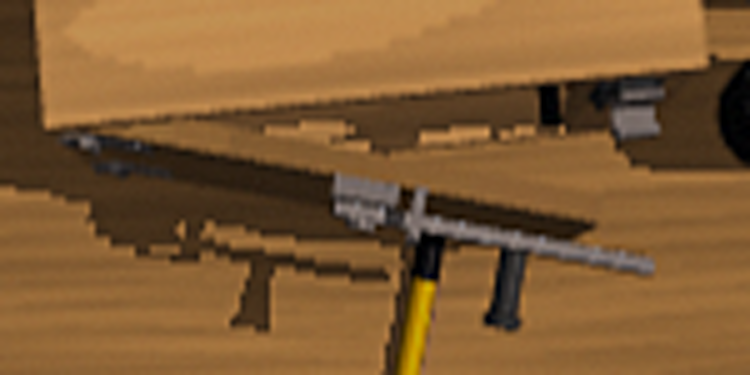

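View pics/sidec.png

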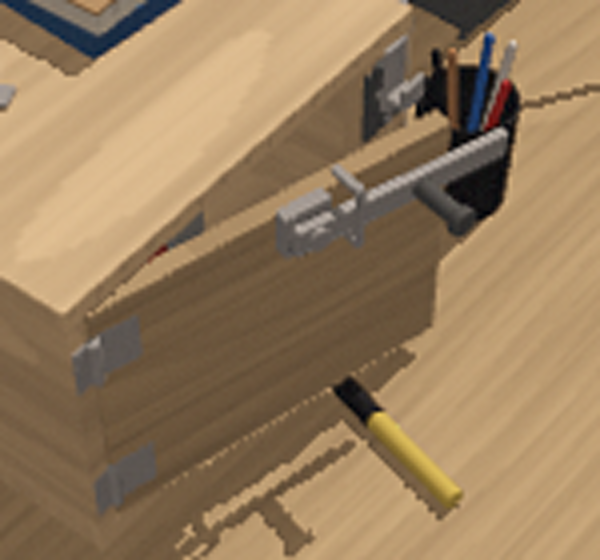

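The top crop puts the grip stem's head end at about (291,214), the bar tip at (320,203), the locker's front top corners at (199,175.6) and (332,163.4), and the hook at about (317,172). In the side view the grip head is at (295,175) and the bar tip at (306,154).

```bash
cat > h.py <<'E'
from plant import *
import numpy as np, cv2
from scipy.spatial.transform import Rotation as R
def ray(s,p):
    u=cv2.undistortPoints(np.array([[p]],float),s["mtx"],np.array(s["D"]))[0,0]
    return np.array(s["xyz"]),R.from_quat(s["orientation"]).apply([u[0],u[1],1])
def onz(s,p,z):
    o,d=ray(s,p); return o+d*(z-o[2])/d[2]
def tri(s1,p1,s2,p2):
    o,d=ray(s1,p1);a,b=ray(s2,p2)
    t=np.linalg.lstsq(np.c_[d,-b],a-o,rcond=None)[0]
    x,y=o+t[0]*d,a+t[1]*b; return (x+y)/2,np.linalg.norm(x-y)
def proj(s,P):
    r=R.from_quat(s["orientation"]).inv()
    return cv2.projectPoints(np.atleast_2d(P).astype(float),r.as_rotvec(),r.apply(-np.array(s["xyz"])),s["mtx"],np.array(s["D"]))[0][:,0]
E
python3 - <<'E'
from h import *
np.set_printoptions(precision=4,suppress=True)
t,s=snapshot("top"),snapshot("side")
A,B=onz(t,(199,175.6),.24),onz(t,(332,163.4),.24)
print("top front",A,B,np.linalg.norm(A-B)); print("side",onz(s,(196.3,198),.24),onz(s,(282.5,121.3),.24))
print("tri",tri(t,(199,175.6),s,(196.3,198)),tri(t,(332,163.4),s,(282.5,121.3)))
print("tip",tri(t,(320,203),s,(306,154)),"head",tri(t,(291,214.5),s,(295.3,175.5)))
print("hook",tri(t,(317.3,176),s,(285,143.5)))
E
```

```text
top front [0.5458 0.1824 0.24  ] [ 0.5673 -0.1576  0.24  ] 0.34063448881770136
side [0.5464 0.1803 0.24  ] [ 0.5703 -0.1575  0.24  ]
tri (array([0.5452, 0.1817, 0.2422]), np.float64(0.0008761910989469358)) (array([ 0.5681, -0.1566,  0.2416]), np.float64(0.0024632993398111245))
tip (array([ 0.4685, -0.1283,  0.2039]), np.float64(0.001522682240456184)) head (array([ 0.442 , -0.0504,  0.2025]), np.float64(0.0014866328884436003))
hook (array([ 0.5383, -0.126 ,  0.2016]), np.float64(0.006217515513950119))
```

```bash
python3 -m jog '[[[0.02,-0.02,-0.008,0,0,0],[0.036,-0.036,-0.008,0,0,0],[0.036,-0.036,-0.008,0,0,0],[0.036,-0.036,-0.008,0,0,0],[0.036,-0.036,-0.008,0,0,0],[0.036,-0.036,0,0,0,0],[0.036,-0.036,0,0,0,0],[0.036,-0.036,0,0,0,0],[0.036,-0.036,0,0,0,0],[0.036,-0.036,0,0,0,0],[0.036,-0.036,0,0,0,0],[0.03,-0.03,0,0,0,0]]]' 0.045 25; python3 -m jog '[[[0,0,0,0,0,0.08],[0,0,0,0,0,0.12],[0,0,0,0,0,0.12],[0,0,0,0,0,0.12],[0,0,0,0,0,0.116],[0,0,0,0,0,0],[0,0,0,0,0,0]]]'
cat > st.py <<'E'
from h import *
np.set_printoptions(precision=4,suppress=True)
t=get_state();r=R.from_quat(t["eef_rot"])
Hg=np.array([.5468,.1648]);Y0=.0635
# target for given door angle, latch
def tgt(th,la):
    y=Y0-th; M=np.array([[np.cos(y),-np.sin(y)],[np.sin(y),np.cos(y)]])
    g=Hg+M@[-.037,-.150-.082*np.cos(la)]
    return np.r_[g,.210+.082*np.sin(la)-.019],y
def status():
    x=r.as_matrix()[:,0]
    p=t["tool_pos"]; M=np.array([[np.cos(Y0),np.sin(Y0)],[-np.sin(Y0),np.cos(Y0)]]); l=M@(p[:2]-Hg)
    # door from grip: locker-frame angle
    th=np.arctan2(-l[0],-l[1])-np.arctan2(.037,.232)
    print("clk",t["clock"],"tcp",p,"yaw",np.arctan2(x[1],x[0]),"F",t["contact_force"],"M",t["moment"],"open",t["opening"],"ff",t["finger_force"],"door~",th,"r",np.hypot(*l),"latch~",np.arcsin(np.clip((p[2]+.019-.210)/.082,-1,1)))
def delta(th,la):
    P,y=tgt(th,la); x=r.as_matrix()[:,0]
    print("to",th,la,P,"tool shift",r.inv().apply(P-t["tool_pos"]),"turn z",-(y-np.arctan2(x[1],x[0])))
E
python3 -c "
from st import *
status();delta(.272,-.07)
s=snapshot('top');cv2.imwrite('pics/t1.png',cv2.resize(np.ascontiguousarray(s['frame'][130:240,220:370,::-1]),None,fx=4,fy=4))
s=snapshot('side');cv2.imwrite('pics/s1.png',cv2.resize(np.ascontiguousarray(s['frame'][80:230,200:370,::-1]),None,fx=4,fy=4))"
```

```text
clock: 1.7
tool_pos: [0.4594, -0.0603, 0.2788]
eef_rot: [0.985, 0.174, 0.0, -0.0]
contact_force: [-0.1, -0.9, -0.4]
opening: 0.509
finger_force: 0.0
clock: 2.58
tool_pos: [0.4587, -0.0623, 0.2787]
eef_rot: [0.995, -0.103, 0.0, 0.0]
contact_force: [-0.3, 0.1, -0.7]
opening: 0.509
finger_force: 0.0
clk 2.575 tcp [ 0.4587 -0.0623  0.2787] yaw -0.20603932475788642 F [-0.322   0.0554 -0.7067] M [0.0647 0.0317 0.0614] open 0.508793139682017 ff 0.0 door~ 0.2752695105570916 r 0.243586469753832 latch~ 1.5707963267948966
to 0.272 -0.07 [ 0.4626 -0.0543  0.1853] tool shift [ 0.0022 -0.0086  0.0934] turn z 0.0024606752421136024
```

View pics/s1.png

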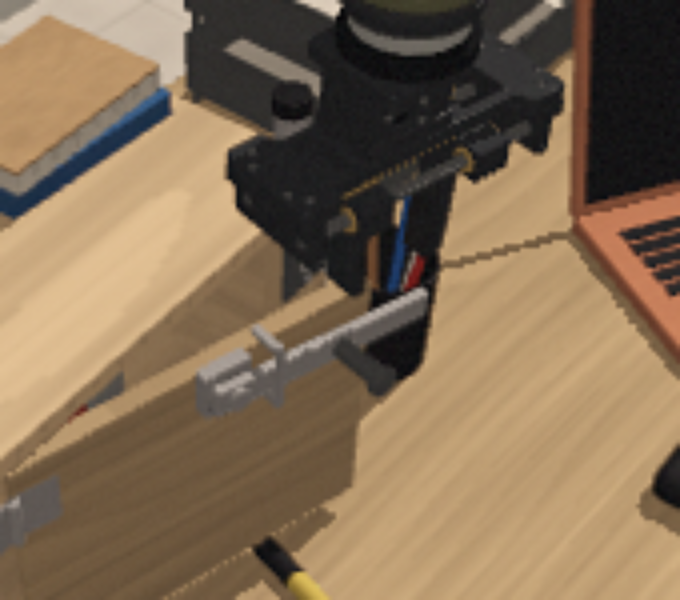

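The open fingers hang just above and behind the bar in this view, with the grip stem at (370,365) clear below them. The computed shift agrees, so I'll descend and close.

```bash
python3 -m jog '[[[0.002,-0.0085,0,0,0,0],[0,0,0.015,0,0,0],[0,0,0.02,0,0,0],[0,0,0.02,0,0,0],[0,0,0.02,0,0,0],[0,0,0.012,0,0,0],[0,0,0.006,0,0,0],[0,0,0,0,0,0]]]'; python3 -c "
from st import *
status()"; python3 -m jog '[[[0,0,0,0,0,0],[0,0,0,0,0,0],[0,0,0,0,0,0],[0,0,0,0,0,0],[0,0,0,0,0,0]]]' 0.0 20;  python3 -c "
from st import *
status()
s=snapshot('side');cv2.imwrite('pics/s2.png',cv2.resize(np.ascontiguousarray(s['frame'][80:230,200:370,::-1]),None,fx=4,fy=4))"
```

```text
clock: 3.68
tool_pos: [0.4626, -0.0544, 0.1857]
eef_rot: [0.995, -0.104, -0.0, 0.0]
contact_force: [0.3, -0.0, -0.2]
opening: 0.509
finger_force: 0.0
clk 3.675 tcp [ 0.4626 -0.0544  0.1857] yaw -0.20801373099913564 F [ 0.3171 -0.0295 -0.1503] M [ 0.0358 -0.0026  0.0361] open 0.5089449508850109 ff 0.0 door~ 0.2721594875937435 r 0.2348159790866924 latch~ -0.06481023470354287
clock: 4.3
tool_pos: [0.464, -0.0524, 0.1861]
eef_rot: [0.995, -0.103, 0.001, -0.001]
contact_force: [1.9, 5.1, -1.4]
opening: 0.149
finger_force: 19.9
clk 4.3 tcp [ 0.464  -0.0524  0.1861] yaw -0.2060470779891656 F [ 1.9349  5.0877 -1.3535] M [ 1.111  -0.4578 -0.0019] open 0.14903463164178057 ff 19.902828857302666 door~ 0.269395438794595 r 0.2324673019288441 latch~ -0.06010996564362372
```

View pics/s2.png

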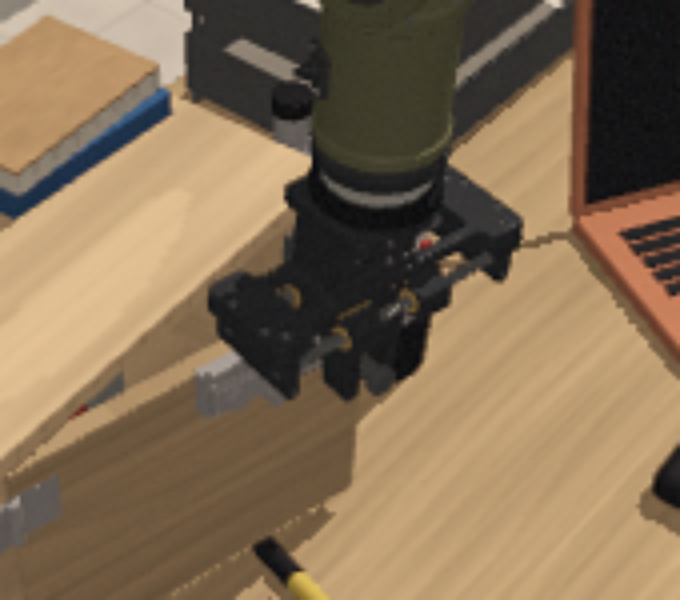

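The gripper now straddles the stem (around (370,370)), and the opening of 13 mm matches the 14 mm stem. The stem sits about 2 mm nearer the hinge than I modelled. Next I lift straight up, relieving that side load.

```bash
sed -i 's/\[.5468,.1648\]/[.5473,.1671]/' st.py; python3 -m jog '[[[0,-0.002,0,0,0,0],[0,0,-0.002,0,0,0],[0,0,-0.003,0,0,0],[0,0,-0.003,0,0,0],[0,0,-0.003,0,0,0],[0,0,-0.003,0,0,0],[0,-0.0005,-0.003,0,0,0],[0,-0.0005,-0.003,0,0,0],[0,-0.0007,-0.003,0,0,0],[0,0,0,0,0,0]]]' ;  python3 -c "
from st import *
status();delta(.272,.21);delta(.2,.21);delta(.1,.21);delta(.05,.21)"
```

```text
clock: 5.6
tool_pos: [0.4635, -0.0501, 0.2089]
eef_rot: [0.995, -0.104, 0.0, -0.0]
contact_force: [1.6, 5.1, -5.4]
opening: 0.142
finger_force: 20.1
clk 5.6 tcp [ 0.4635 -0.0501  0.2089] yaw -0.20738893109522866 F [ 1.5926  5.0773 -5.3824] M [ 0.8763 -0.3145  0.0081] open 0.14199819442475695 ff 20.14558369992301 door~ 0.2736643658669192 r 0.232832102597949 latch~ 0.2204102349512287
to 0.272 0.21 [ 0.4635 -0.0505  0.2081] tool shift [0.0001 0.0003 0.0008] turn z 0.0011110689047713618
to 0.2 0.21 [ 0.4793 -0.0559  0.2081] tool shift [0.0167 0.0024 0.0008] turn z -0.07088893109522865
to 0.1 0.21 [ 0.5019 -0.0616  0.2081] tool shift [0.04   0.0033 0.0008] turn z -0.17088893109522865
to 0.05 0.21 [ 0.5134 -0.0636  0.2081] tool shift [0.0516 0.0029 0.0009] turn z -0.22088893109522867
```

```bash
python3 -c "
from st import *
s=snapshot('side');cv2.imwrite('pics/s3.png',cv2.resize(np.ascontiguousarray(s['frame'][100:220,220:340,::-1]),None,fx=5,fy=5))"
```

```text
(no output)
```

View pics/s3.png

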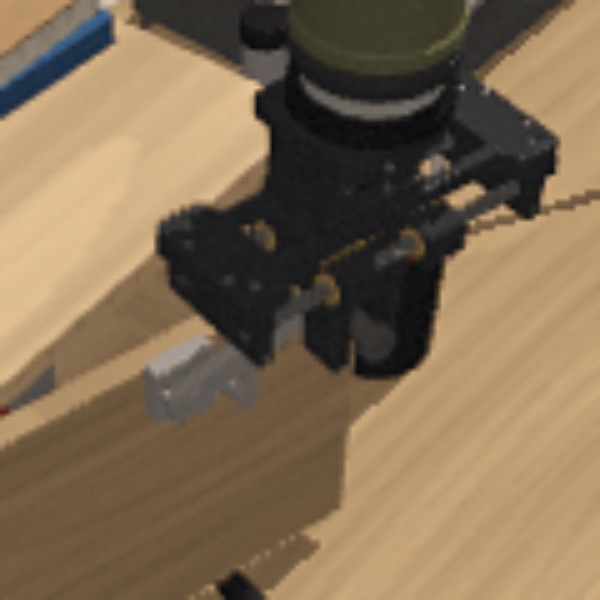

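The bar slopes clearly upward out of the bracket at (200,380), and the stem is held at (375,335), so it is lifted with the door ajar. Next I swing the door about the hinge.

```bash
python3 -m jog '[[[0.004,0.0006,0,0,0,-0.017],[0.007,0.0011,0,0,0,-0.03],[0.007,0.0011,0,0,0,-0.03],[0.007,0.0011,0,0,0,-0.03],[0.007,0.0011,0,0,0,-0.03],[0.007,0.0011,0,0,0,-0.03],[0.0045,0.0008,0,0,0,-0.02],[0,0,0,0,0,0]]]' >/dev/null;  python3 -c "
from st import *
status();delta(.05,.21)"; python3 -m jog '[[[0.0045,0.0008,0,0,0,-0.02],[0.0025,0.0004,0,0,0,-0.01],[0,0,0,0,0,0]]]' >/dev/null;  python3 -c "
from st import *
status();delta(.03,.21)"
```

```text
clk 6.65 tcp [ 0.5054 -0.0621  0.2085] yaw -0.020161358911353566 F [ 0.9963  5.6543 -5.042 ] M [ 1.0262 -0.2569 -0.0187] open 0.14284641721740202 ff 20.1304327044636 door~ 0.08604950401117006 r 0.2330360635702312 latch~ 0.2151812546524186
to 0.05 0.21 [ 0.5134 -0.0636  0.2081] tool shift [0.008  0.0013 0.0004] turn z -0.033661358911353564
clk 7.025 tcp [ 0.512  -0.0633  0.2084] yaw 0.009836545132584166 F [ 2.2009  5.7037 -4.3114] M [ 1.0845 -0.1653 -0.0568] open 0.14424191589615942 ff 20.13258349034004 door~ 0.05759633897836969 r 0.2330506425769243 latch~ 0.21441277953821014
to 0.03 0.21 [ 0.518  -0.0642  0.2081] tool shift [0.0061 0.001  0.0003] turn z -0.023663454867415834
```

```bash
cat > c.py <<'E'
from st import *
M=np.array([[np.cos(Y0),np.sin(Y0)],[-np.sin(Y0),np.cos(Y0)]]); l=M@(t["tool_pos"][:2]-Hg)
print("clk %.2f door %.4f la %.3f"%(t["clock"],np.arctan2(-l[0],-l[1])-np.arctan2(.037,.230),np.arcsin((t["tool_pos"][2]-.191)/.082)),"F",t["contact_force"],"M",t["moment"])
E
python3 -m jog '[[[0.0025,0.0004,0,0,0,-0.01],[0.0025,0.0004,0,0,0,-0.01],[0,0,0,0,0,0]]]' >/dev/null;  python3 c.py
python3 -m jog '[[[0.001,0.0002,0,0,0,-0.0045],[0,0,0,0,0,0]]]' >/dev/null;  python3 c.py
python3 -m jog '[[[0.001,0.0002,0,0,0,-0.0045],[0,0,0,0,0,0]]]' >/dev/null;  python3 c.py
python3 -m jog '[[[0.001,0.0002,0,0,0,-0.0045],[0,0,0,0,0,0]]]' >/dev/null;  python3 c.py
```

```text
clk 7.40 door 0.0383 la 0.212 F [-0.9778  6.081  -4.8612] M [1.062  0.0033 0.0167]
clk 7.65 door 0.0354 la 0.211 F [-1.0102  5.9939 -5.41  ] M [ 1.1221  0.0251 -0.0379]
clk 7.90 door 0.0317 la 0.210 F [-0.9588  6.394  -4.7311] M [ 1.1123  0.1437 -0.0608]
clk 8.15 door 0.0281 la 0.210 F [-1.1212  6.4493 -4.4823] M [ 1.144   0.2024 -0.1005]
```

```bash

for i in 1 2 3 4; do python3 -m jog '[[[0.001,0.0002,0,0,0,-0.0045],[0,0,0,0,0,0]]]' >/dev/null;  python3 c.py; done
```

```text
clk 8.40 door 0.0244 la 0.209 F [-1.5816  5.8663 -5.0728] M [ 1.1578  0.2776 -0.1015]
clk 8.65 door 0.0208 la 0.209 F [-1.8799  6.9076 -5.2638] M [1.1499 0.2215 0.0079]
clk 8.90 door 0.0172 la 0.208 F [-1.8707  6.2889 -4.8768] M [ 1.2278  0.3358 -0.071 ]
clk 9.15 door 0.0135 la 0.208 F [-2.1139  6.8565 -4.9555] M [ 1.2282  0.3554 -0.1662]
```

```bash

for i in 1 2 3 ; do python3 -m jog '[[[0.001,0.0002,0,0,0,-0.0045],[0,0,0,0,0,0]]]' >/dev/null;  python3 c.py; done
```

```text
clk 9.40 door 0.0099 la 0.207 F [-1.5653  7.3348 -5.5409] M [ 1.214   0.4382 -0.076 ]
clk 9.65 door 0.0061 la 0.206 F [-2.5307  8.0584 -4.2765] M [ 1.2646  0.5023 -0.1428]
clk 9.90 door 0.0025 la 0.206 F [-3.7198  7.2063 -4.4055] M [ 1.2385  0.5074 -0.055 ]
```

```bash

for i in 1 2 ; do python3 -m jog '[[[0.001,0.0002,0,0,0,-0.0045],[0,0,0,0,0,0]]]' >/dev/null;  python3 c.py; done
```

```text
clk 10.15 door 0.0006 la 0.205 F [-4.3184  7.1537 -4.1671] M [ 1.3091  0.7402 -0.1052]
clk 10.40 door 0.0005 la 0.203 F [-4.7691  7.8452 -3.6376] M [ 1.3551  1.0978 -0.1346]
```

The door stopped at about 0.0005 and M_y jumped, so the bar has met the back leg gently. The notch's middle should be 1.5 mm back at the hook, about +0.005 rad. I'll back off to that.

```bash

python3 -m jog '[[[-0.001,-0.0002,0,0,0,0.0045],[-0.001,-0.0002,0,0,0,0.0045],[0,0,0,0,0,0]]]' >/dev/null;  python3 c.py;python3 -m jog '[[[-0.001,-0.0002,0,0,0,0.0045],[0,0,0,0,0,0]]]' >/dev/null;  python3 c.py
```

```text
clk 10.78 door 0.0033 la 0.206 F [-3.4099  6.0177 -3.8474] M [ 1.2449  0.531  -0.0946]
clk 11.03 door 0.0066 la 0.206 F [-3.6805  6.2305 -5.8261] M [ 1.2471  0.4955 -0.1525]
```

```bash

python3 -m jog '[[[0.0002,0.0003,0.002,0,0,0],[0,0.0003,0.002,0,0,0],[0,0.0003,0.002,0,0,0],[0,0.0003,0.002,0,0,0],[0,0,0,0,0,0]]]' >/dev/null;  python3 c.py;python3 -m jog '[[[0,0.0001,0.001,0,0,0],[0,0,0,0,0,0]]]' >/dev/null;  python3 c.py;python3 -m jog '[[[0,0.0001,0.001,0,0,0],[0,0,0,0,0,0]]]' >/dev/null;  python3 c.py;python3 -m jog '[[[0,0.0001,0.001,0,0,0],[0,0,0,0,0,0]]]' >/dev/null;  python3 c.py
```

```text
clk 11.65 door 0.0035 la 0.112 F [-4.0773  6.0246 -1.7641] M [ 1.3728  0.6105 -0.0755]
clk 11.90 door 0.0032 la 0.101 F [-3.1643  5.7677 -1.5899] M [ 1.3691  0.6104 -0.1038]
clk 12.15 door 0.0030 la 0.089 F [-3.1225  6.1842 -0.2078] M [ 1.3873  0.5917 -0.0184]
clk 12.40 door 0.0027 la 0.077 F [-2.5204  6.4144 -1.1942] M [ 1.4475  0.612  -0.0624]
```

```bash
sed -i 's/np.arctan2(.037,.230)/np.arctan2(.037,.150+.082*np.cos(np.arcsin((t["tool_pos"][2]-.191)\/.082)))/' c.py
python3 -m jog '[[[-0.0003,0.0001,0.001,0,0,0],[0,0.0,0.001,0,0,0],[0,0,0,0,0,0]]]' >/dev/null;  python3 c.py;python3 -m jog '[[[0,0.0001,0.001,0,0,0],[0,0,0,0,0,0]]]' >/dev/null;  python3 c.py;python3 -m jog '[[[0,0,0.001,0,0,0],[0,0,0,0,0,0]]]' >/dev/null;  python3 c.py
```

```text
clk 12.78 door 0.0045 la 0.053 F [-1.8974  5.9124 -0.9734] M [ 1.4204  0.5738 -0.0564]
clk 13.03 door 0.0046 la 0.041 F [-1.8484  6.5184 -1.2256] M [ 1.3994  0.5378 -0.0723]
clk 13.28 door 0.0045 la 0.030 F [-3.6233  6.0141 -1.5835] M [ 1.39    0.5949 -0.0531]
```

```bash
for i in 1 2 3 4; do python3 -m jog '[[[0,0,0.0008,0,0,0],[0,0,0,0,0,0]]]' >/dev/null;  python3 c.py; done
```

```text
clk 13.53 door 0.0045 la 0.020 F [-2.6569  5.961  -2.2499] M [ 1.3509  0.5616 -0.0202]
clk 13.78 door 0.0045 la 0.010 F [-3.4398  6.1239 -0.0279] M [ 1.3873  0.5775 -0.0204]
clk 14.03 door 0.0045 la 0.001 F [-3.2926  6.9444  0.0935] M [ 1.3751  0.5772 -0.0935]
clk 14.28 door 0.0045 la -0.010 F [-3.2098  6.645  -0.6885] M [ 1.3279  0.5761 -0.0173]
```

```bash
for i in 1 2; do python3 -m jog '[[[0,0,0.0008,0,0,0],[0,0,0,0,0,0]]]' >/dev/null;  python3 c.py; done
python3 -m jog '[[[0,0,0,0,0,0],[0,0,0,0,0,0],[0,0,0,0,0,0],[0,0,0,0,0,0]]]' 0.03 ; python3 -c "
from st import *
s=snapshot('side');cv2.imwrite('pics/s4.png',cv2.resize(np.ascontiguousarray(s['frame'][100:220,220:340,::-1]),None,fx=5,fy=5))"
```

```text
clk 14.53 door 0.0045 la -0.019 F [-2.6581  6.0454 -0.0609] M [ 1.3445  0.5873 -0.0692]
clk 14.78 door 0.0044 la -0.029 F [-2.9446  5.6259 -0.8681] M [ 1.3055  0.6154 -0.0307]
clock: 15.28
tool_pos: [0.5266, -0.0689, 0.189]
eef_rot: [0.999, 0.034, 0.0, 0.0]
contact_force: [0.4, 0.1, -0.2]
opening: 0.341
finger_force: 0.0
```

View pics/s4.png

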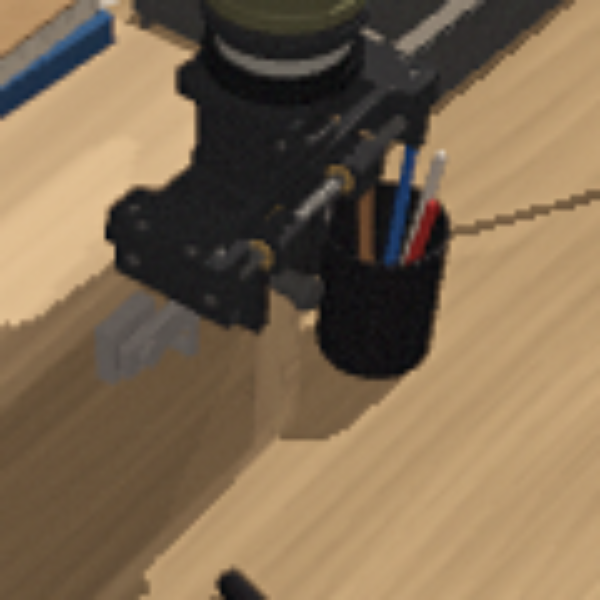

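The door is shut and flush with the bar level (bracket at (140,340)), and the tool force reads about zero. I'll open wider and retreat straight up.

```bash
python3 -m jog '[[[0,0,0,0,0,0],[0,0,0,0,0,0],[0,0,-0.005,0,0,0],[0,0,-0.01,0,0,0],[0,0,-0.02,0,0,0],[0,0,-0.03,0,0,0],[0,0,-0.03,0,0,0],[-0.03,0,-0.02,0,0,0],[-0.05,0,0,0,0,0],[-0.05,0,0,0,0,0],[-0.05,0,0,0,0,0],[0,0,0,0,0,0]]]' 0.045 ; python3 -c "
from st import *
s=snapshot('side');a=cv2.resize(np.ascontiguousarray(s['frame'][110:230,200:330,::-1]),None,fx=3,fy=3)
s=snapshot('top');b=cv2.resize(np.ascontiguousarray(s['frame'][150:225,190:340,::-1]),None,fx=2.6,fy=2.6)
c=np.zeros((360,790,3),np.uint8);c[:a.shape[0],:a.shape[1]]=a;c[:b.shape[0],395:395+b.shape[1]]=b
cv2.imwrite('pics/s5.png',c)"
```

```text
clock: 16.82
tool_pos: [0.3428, -0.0813, 0.3044]
eef_rot: [0.999, 0.034, -0.001, 0.0]
contact_force: [0.6, -0.4, 0.2]
opening: 0.509
finger_force: 0.0
```

View pics/s5.png

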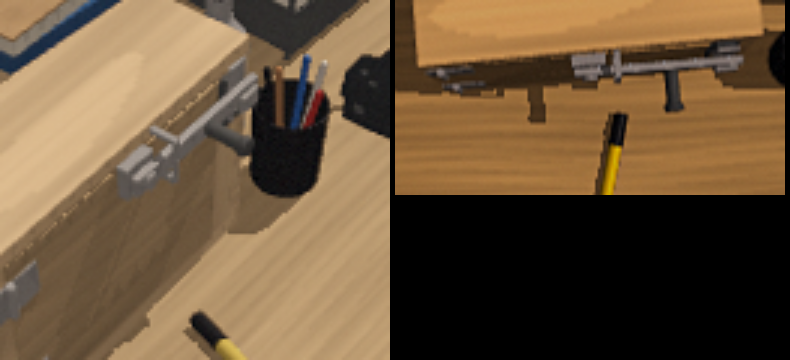

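The door is shut. The bar lies level in the hook at (240,90) in the side view and (730,60) in the top view, and the robot is clear.

```bash
python3 -c "
from plant import *
print(finish_job())"
```

```text
the job is handed in; nothing more can be done
None
```

The locker door is shut with the latch bar seated in the keeper's notch, the arm is withdrawn and clear, and the job was handed in at about 17 s of the 45 s; no verdict came back.

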